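Show the carved roundel to the inspection camera

ROBOT

A 6-joint arm with a two-finger parallel gripper is mounted at the origin on the work surface. World frame = base frame: x ahead of the robot, y to its left, z up, the work surface at z = 0. Lengths are in mm, angles in rad, forces in N, time in s.
With the tool pointing down it reaches from about 275 to 825 mm from the base axis. Payload 5.2 kg.
Tool frame: the origin (TCP) lies at the very end of the fingers, on their centre line; the grasp point (between the pads) lies 19 mm behind it; z points along the fingers, y is the line along which they close (so a half turn about z gives the same grasp; the last joint's range is limited). The gripper opens to 93 mm and grips with 3 to 60 N. Pads are 15 mm wide; open, the fingers measure 128 mm over their backs; the gripper's body (75 mm by 188 mm) begins 65 mm behind the grasp point.
Start: joints at [1.146, 0.259, 1.535, -0, 1.348, -0.203], TCP at [120.969, 536.536, 218.653] pointing down, gripper open.
Joint ranges: [-3.14, 3.14], [-0.91, 2.08], [0.19, 2.58], [-1.22, 4.36], [0.22, 2.71], [-3.12, 3.12]. Speed limits (rad/s): [2.57, 2.57, 3.14, 3.14, 3.14, 3.14].

INTERFACE

Orientations are given as [roll, pitch, yaw] about the fixed x, y, z axes, in that order (R = Rz(yaw) Ry(pitch) Rx(roll)).
In Python, from bench import robot gives the robot as it stands. The module is installed in compiled form; this text tells all that it offers. Calls block until the motion is done:
- robot.move_ptp(position, orientation): joint-space move of the TCP to a pose.
- robot.move_linear(position, ori=None, speed=150, f_stop=None): straight line of the TCP; ori=None keeps the orientation; speed is the mean speed in mm/s. With f_stop (N) it stops when the force on the tool has changed by that much, and returns True; else False.
- robot.move_j(angles): joint-space move.
- robot.move_gripper(opening): opening from 0.0 (shut) to 1.0 (fully open); the grip force is fixed at half the most; returns when the fingers have stopped.
- robot.sleep(seconds).
- robot.inverse_kinematics(position, orientation): joint angles nearest the present ones, or None.
- robot.get_image(name): name is "scene" or "side" or "wrist"; returns a dict with "img" (420x560x3 uint8, blue, green, red), "fovy" (degrees; the focal length in pixels is half the picture's height over the tangent of half this angle, whatever the lens; pixels are square), "cx", "cy" (the principal point, pixels), "k1" (the pictures are not rectified: a ray, as slopes to the right and down, at radius r is drawn at 1 + k1 r^2 times it, then the intrinsics apply), "eye" and "orientation" of the camera in the world. Camera axes: x right, y down, z forward; pixel columns grow to the right and rows downward; lengths in mm; the calibration is good to about 2 mm. A picture is of the moment at which its call begins. There is no depth.
A pose or a line that the arm cannot do raises robot.MotionError and nothing moves.
- robot.hand_in(): hands the job in; it is judged then, once.
Readings, each from a call of its own:
- robot.current_t(): time.
- robot.current_qpos(): joint angles.
- robot.current_joint_vel(): joint speeds.
- robot.current_joint_efforts(): joint torques, N m.
- robot.current_tcp_pos(): TCP position.
- robot.current_eef_rot(): TCP orientation.
- robot.current_contact_force(): force on the tool from outside, world axes, zero at the start.
- robot.current_ft_torque(): the same for the moment, N m.
- robot.current_gripper_width(): opening from 0.0 (shut) to 1.0 (fully open).
- robot.current_finger_force(): force on a finger pad.
Only numpy, scipy, OpenCV 4.12 (cv2) and the standard library are available. Lean on these libraries where they do the work, as an engineer would, in place of code of your own. Each camera call takes 0.05 s, during which the arm holds its last target. There are 200 camera calls.

TASK

Someone left the carver's mallet standing in front of the inspection camera: first move it away and stand it upright on the cork mat, and leave it there. Then take the carved roundel out of its block by the plain tab on its top (keep the fingers off the round part) and hold it in the air for the camera: tab upwards, the centre of the carved face straight in front of the lens and 20 cm from the glass, the carved face square to the lens, so leaning back to match the camera's downward look. Finish while still holding it there, motionless; do not bump the camera and leave the wax jar, the gouge and the round blank alone.

Things in the scene. Friction and masses are not known exactly. Their poses are not given: they have to be found in the camera images.
- mallet: Mallet standing on its head, handle up, about 0.4 kg. Pale round wooden head 60 mm across at the foot, 72 mm at its widest, 90 mm tall; dark round handle 26 mm in diameter from 90 to 188 mm up. Origin: centre of its underside; z up along the handle (round: yaw does not matter). Starts on the camera stand's grey board, 10 mm above the bench, near the white cross.
- mat: Square cork mat lying on the bench, 160 x 160 mm, 6 mm thick, does not move. Origin: centre of its underside, on the bench; z up. The mallet goes here, its foot's centre over the mat.
- block: Dark wooden block fixed to the bench, 100 (x) x 130 (y) x 45 mm high, with a socket 20 (x) x 34 (y) mm, 22 mm deep, in the middle of its top, where the roundel's foot stands with 2 mm of play on each side. Origin: centre of its underside; z up. It stands on the left or the right, with the mat on the other side.
- roundel: Pale-wood roundel, 0.12 kg, 16 mm thick (x). Foot 30 mm wide (y), disc 84 mm in diameter centred 66 mm above the foot's underside, plain tab 24 mm wide (y) from 108 to 155 mm up. Origin: underside of the foot, 23 mm above the bench at first. x points out of the carved face (dark rosette), z up the tab. Face starts away from the robot, within 45 deg. At the end its axes match the camera's.
- face (a point): Centre of the roundel's carved face (the brass dot): 8 mm ahead (+x) and 66 mm above (+z) the roundel's origin; its axes are the roundel's.
- tab (a point): The place to grip on the roundel's tab: 134 mm above its origin, in the middle of the tab; its axes are the roundel's.
- stand: Camera stand, does not move: grey board 360 x 150 x 10 mm with a white cross, and an upright column 20 mm in diameter, 370 mm tall, 262 mm beyond the cross. Origin: on the bench under the cross; x along the board from cross to column, z up. The roundel's face belongs (focus) straight above the cross, 215 mm above the bench.
- camera_head: Camera on the column: white box 45 x 56 x 50 mm, black lens 40 mm in diameter; looks back towards the robot's side and 25 degrees down. Origin: centre of the lens glass, 181 mm from the cross along the stand's x, 300 mm above the bench. It looks along its own -x; x points from the glass to the camera's back, y sideways, z up, leaning 25 degrees back over the cross.
- focus (a point): The point 200 mm straight in front of the lens glass, 215 mm above the bench over the cross, where the centre of the carved face belongs; its axes are the camera's.
- wax_jar: Bystander: amber glass jar with a brass cap, 60 mm in diameter, 65 mm tall. Origin: centre of its underside.
- gouge: Bystander: gouge lying on the bench, 205 mm long, wooden handle up to 28 mm thick, steel blade. Origin: on the bench under the joint of handle and blade; x towards the blade.
- blank: Bystander: flat round pale-wood blank, 84 mm in diameter, 18 mm thick, lying on the bench. Origin: centre of its underside.
Things that resemble listed ones, but are neither listed nor needed, are in the scene too. Leave any green look-alike of the roundel alone.

How it is judged (in metres and radians):
On the way, in this order (a step that is already met when the one before it is completed fails the run):
1. the mallet stands upright on the cork mat, let go, while the roundel is still in its block (angle between mallet's own z axis and vertical below 0.12 rad and x of mallet in the frame of mat between -0.075 and 0.075 m and y of mallet in the frame of mat between -0.075 and 0.075 m and contact force between mallet and mat above 1 N and contact force between mallet and the fingers below 0.1 N and linear speed of mallet below 0.02 m/s and distance of roundel from where it was at the start of the episode below 0.015 m), for 0.2 s.
2. the roundel is lifted out of the block, in the fingers (contact force between roundel and the fingers above 1 N and height (world z) of roundel above 0.06 m and contact force between roundel and block below 0.05 N), for 0.1 s.
At the end, for the whole second after the job is handed in: Roundel held by its tab, still, touching nothing else; centre of the carved face within 25 mm per camera axis of the point 200 mm before the lens; face to lens, tab up, attitude within 0.2 rad of the camera's. Mallet upright, free, on the mat (foot centre within 75 mm of centre per side) (angle between mallet's own z axis and vertical below 0.12 rad and x of mallet in the frame of mat between -0.075 and 0.075 m and y of mallet in the frame of mat between -0.075 and 0.075 m and contact force between mallet and mat above 1 N and contact force between mallet and the fingers below 0.1 N and linear speed of each of mallet, roundel below 0.02 m/s and x of face in the frame of camera_head between -0.225 and -0.175 m and y of face in the frame of camera_head between -0.025 and 0.025 m and z of face in the frame of camera_head between -0.025 and 0.025 m and contact force between roundel and the fingers above 1 N and angle between the x axis of roundel and the x axis of camera_head, either way round below 0.2 rad and angle between the z axis of roundel and the z axis of camera_head, either way round below 0.2 rad and angle between roundel's own x axis and vertical below 1.45 rad and angle between roundel's own z axis and vertical below 0.8 rad and z of the grasp point in the frame of roundel above 0.112 m and contact force between roundel and stand below 0.05 N and contact force between roundel and mallet below 0.05 N and contact force between roundel and block below 0.05 N and angular speed of roundel below 0.2 rad/s); the arm keeps its last pose, push and grip.
It fails at once if the camera is bumped (contact force between camera_head and anything else above 2 N).
It fails at once if a bystander (wax jar, gouge or blank) is disturbed by more than 30 mm (distance of any of wax_jar, gouge, blank from where it was at the start of the episode above 0.03 m).
It also fails if it takes over 56 s, if anything falls off the work surface, if the arm or the gripper's body presses on something with over 40 N, if the wrist force passes 120 N, or if a joint passes its speed limit or range.

## Working session

There is one attempt and no reset: what is moved stays moved. The work goes in short steps, each a Python script; the robot and the scene stay as the last script left them, time stands still between calls to the robot, and variables do not carry over. Pictures are saved under pics/ and viewed, at most 10 in all, crops included, and the job is handed in when it is done.

```bash
mkdir -p pics
cat > h.py <<'E'
import numpy as np, cv2, pickle
from scipy.spatial.transform import Rotation as Rot
from bench import robot
def snap(name,fn):
    d=robot.get_image(name); cv2.imwrite(f'pics/{fn}.png',d['img']); pickle.dump(d,open(f'pics/{fn}.pkl','wb')); return d
def load(fn): return pickle.load(open(f'pics/{fn}.pkl','rb'))
def cam(d):
    f=d['img'].shape[0]/2/np.tan(np.radians(d['fovy'])/2)
    o=np.array(d['orientation'],float)
    R=o if o.shape==(3,3) else Rot.from_euler('xyz',o).as_matrix()
    return f,R,np.array(d['eye'],float)
def ray(d,u,v):
    f,R,e=cam(d); p=np.array([(u-d['cx'])/f,(v-d['cy'])/f]); q=p.copy()
    for _ in range(30): q=p/(1+d['k1']*(q@q))
    return e,R@np.array([q[0],q[1],1.])
def onz(d,u,v,z):
    e,r=ray(d,u,v); return e+r*(z-e[2])/r[2]
def proj(d,P):
    f,R,e=cam(d); c=R.T@(np.array(P,float)-e); q=c[:2]/c[2]; q=q*(1+d['k1']*(q@q)); return q*f+[d['cx'],d['cy']]
def tri(obs):
    A=np.zeros((3,3));b=np.zeros(3)
    for d,u,v in obs:
        e,r=ray(d,u,v); r/=np.linalg.norm(r); M=np.eye(3)-np.outer(r,r); A+=M;b+=M@e
    return np.linalg.solve(A,b)
E
python3 - <<'E'
from h import *
for n in('scene','side','wrist'):
    d=snap(n,n+'0'); print(n,d['fovy'],d['cx'],d['cy'],d['k1'],d['eye'],d['orientation'])
a=cv2.imread('pics/scene0.png');b=cv2.imread('pics/side0.png')
for n in('scene0','side0'):
    cv2.imwrite(f'pics/{n}b.png',cv2.resize(cv2.imread(f'pics/{n}.png'),(800,600),interpolation=cv2.INTER_CUBIC))
E
```

```text
scene 54.05080290442137 279.2746629391956 213.00577998581153 -0.014227242999557192 [ 942.42840751  372.16485806 1125.83882135] [-2.618779    0.00283368  2.29748974]
side 54.45298838863566 283.56676408560975 208.92955070004652 -0.01575216377076557 [ 117.45954805 -708.31979677  945.16618531] [-2.29345395 -0.00922322 -0.5415304 ]
wrist 68.93248672691433 276.1502456479976 209.749454425475 -0.043538573375066496 [ 39.20906006 553.75633168 384.36215707] [2.83648832e+00 1.66329755e-03 1.34954543e+00]
```

View pics/scene0b.png

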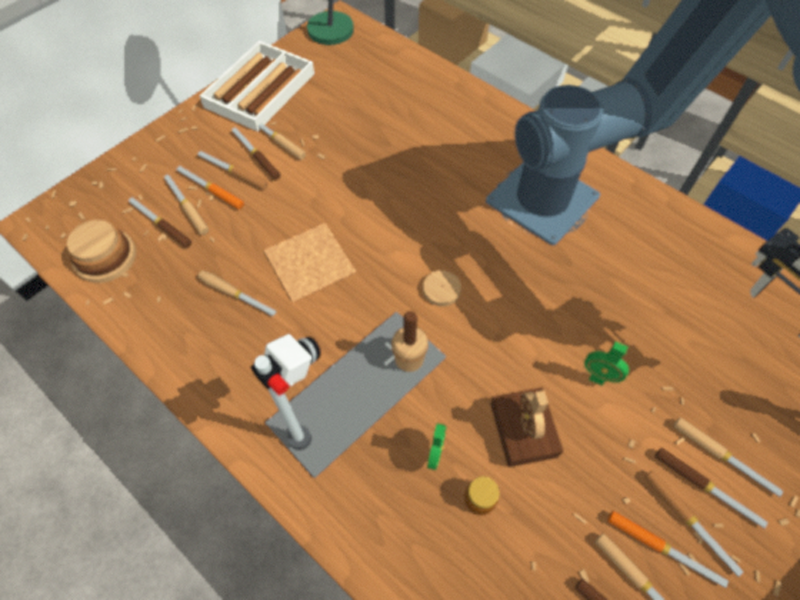

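View pics/side0b.png

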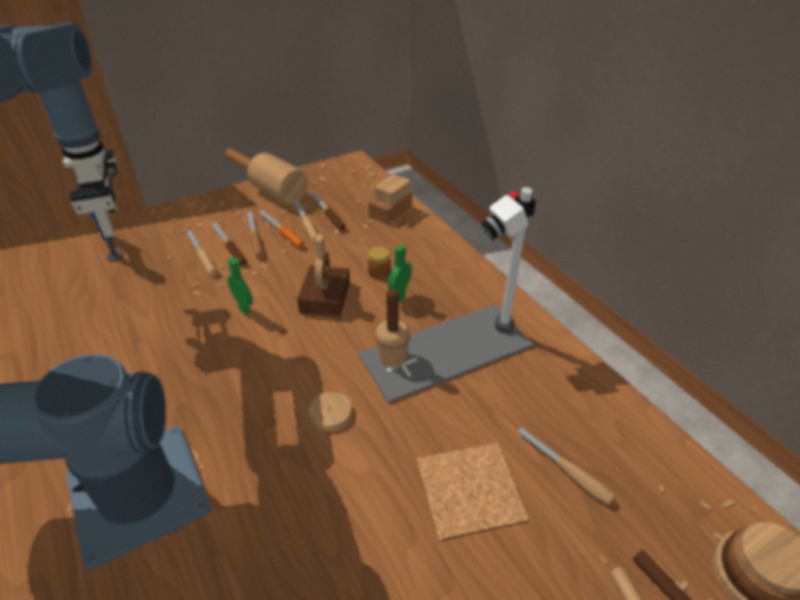

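The scene view shows the mallet at (410,345), mat at (310,262), block with roundel at (527,425) and board corners at (402,314), (444,357), (315,473) and (268,420). In the side view the mallet is at (393,330), the mat at (472,490) and the block at (325,285). I'll compute positions and enlarge the roundel.

Run:
```python
from h import *
s=load('scene0');t=load('side0');k=.7
def S(u,v,z):return onz(s,u*k,v*k,z)[:2].round(1)
def T(u,v,z):return onz(t,u*k,v*k,z)[:2].round(1)
print('board',[S(*p,10) for p in((402,314),(444,357),(315,473),(268,420))])
print('board',[T(*p,10) for p in((360,352),(390,398),(533,345),(492,308))])
print('mat',np.mean([S(*p,6) for p in((265,249),(323,226),(354,268),(295,299))],0),np.mean([T(*p,6) for p in((418,457),(497,445),(526,521),(440,535))],0))
print('mallet top',S(411,317,198),T(393,293,198),tri([(s,411*k,317*k),(t,393*k,293*k)]))
print('colbase',S(299,438,10),T(506,326,10))
a=s['img'][255:345,330:410];b=t['img'][155:230,200:255]
cv2.imwrite('pics/c1.png',np.hstack([cv2.resize(a,(480,540),interpolation=cv2.INTER_CUBIC),cv2.resize(b,(320,436),interpolation=cv2.INTER_CUBIC)[:540] if 0 else cv2.copyMakeBorder(cv2.resize(b,(308,420),interpolation=cv2.INTER_CUBIC),0,120,0,0,cv2.BORDER_CONSTANT)]))
```

```text
board [array([477.7, -36.4]), array([496.4,  96.9]), array([842.6,  67.8]), array([831.7, -75.8])]
board [array([494.6,  94. ]), array([487.5, -50.4]), array([836.8, -83.1]), array([832.7,  61.5])]
mat [ 510.675 -291.925] [ 510.925 -295.8  ]
mallet top [549.9  48.7] [548.1  40.1] [549.45424466  46.06610348 193.36228706]
colbase [816.1  -3.7] [822.9  -4.2]
```

View pics/c1.png

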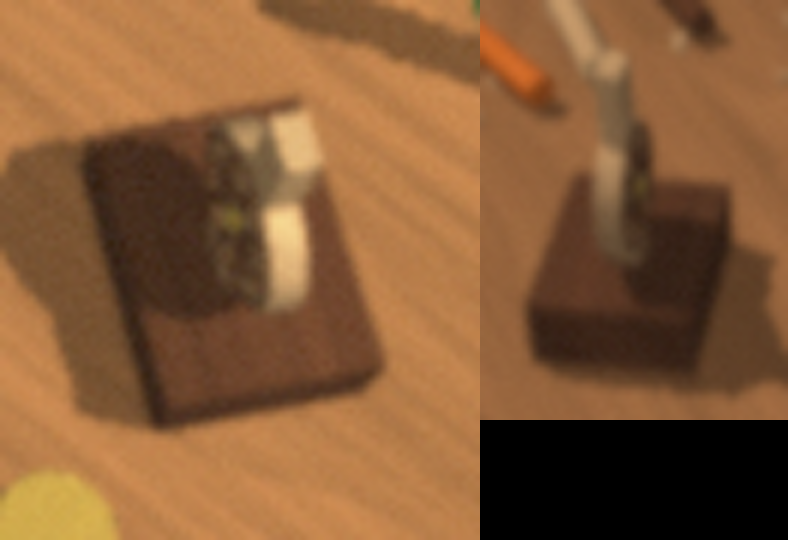

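The crop shows the block top corners, the brass dot at (232,218) on the left and (640,188) on the right, and the tab top at (295,140) and (612,65). The carved face points away from the robot. I'll hover over the mallet, take a wrist picture, and compute the block and roundel.

Run:
```python
from h import *
s=load('scene0');t=load('side0')
A=lambda u,v:(330+u/6,255+v/6)
B=lambda u,v:(200+(u-480)/5.6,155+v/5.6)
print('blk',[onz(s,*A(*p),45)[:2].round(1) for p in((85,150),(300,97),(383,370),(160,415))])
print('blk',[onz(t,*B(*p),45)[:2].round(1) for p in((578,180),(730,190),(695,318),(532,308))])
print('dot',tri([(s,*A(232,218)),(t,*B(640,188))]))
print('tabtop',tri([(s,*A(298,140)),(t,*B(612,62))]))
print(robot.current_eef_rot())
p=robot.current_tcp_pos(); robot.move_linear([p[0],p[1],300],speed=200)
r=[np.pi,0,0]
for yaw in (0,np.pi,-np.pi/2,np.pi/2): 
  print(yaw,robot.inverse_kinematics([510,-294,150],[np.pi,0,yaw]),robot.inverse_kinematics([549,45,150],[np.pi,0,yaw]))
robot.move_ptp([520,45,330],[np.pi,0,0])
d=snap('wrist','w1');print(d['eye'],robot.current_t())
cv2.imwrite('pics/w1b.png',cv2.resize(d['img'],(800,600),interpolation=cv2.INTER_CUBIC))
```

```text
blk [array([519.8, 233. ]), array([432.3, 292.3]), array([514.5, 393.7]), array([595.9, 331.7])]
blk [array([509.1, 380.8]), array([587.4, 323.1]), array([514.7, 225.6]), array([435.5, 282.5])]
dot [519.32204925 305.1231483   86.72553246]
tabtop [512.19375426 311.5856229  177.95514831]
[-3.14021481e+00 -2.92760391e-04  2.91979271e+00]
0 [-7.12288118e-01  3.79525374e-01  1.53765063e+00 -4.44089210e-16
  1.22441665e+00  8.58508208e-01] [-1.20744240e-01  3.15489947e-01  1.63259342e+00 -4.44089210e-16
  1.19350929e+00  1.45005209e+00]
3.141592653589793 [-0.71228812  0.37952537  1.53765063  0.          1.22441665 -2.28308445] [-0.12074424  0.31548995  1.63259342  0.          1.19350929 -1.69154057]
-1.5707963267948966 [-7.12288118e-01  3.79525374e-01  1.53765063e+00 -4.44089210e-16
  1.22441665e+00  2.42930454e+00] [-1.20744240e-01  3.15489947e-01  1.63259342e+00 -4.44089210e-16
  1.19350929e+00  3.02084841e+00]
1.5707963267948966 [-0.71228812  0.37952537  1.53765063  0.          1.22441665 -0.71228812] [-1.20744240e-01  3.15489947e-01  1.63259342e+00 -4.44089210e-16
  1.19350929e+00 -1.20744240e-01]
[604.52838712  44.74398312 496.34606901] 3.0167
```

View pics/w1b.png

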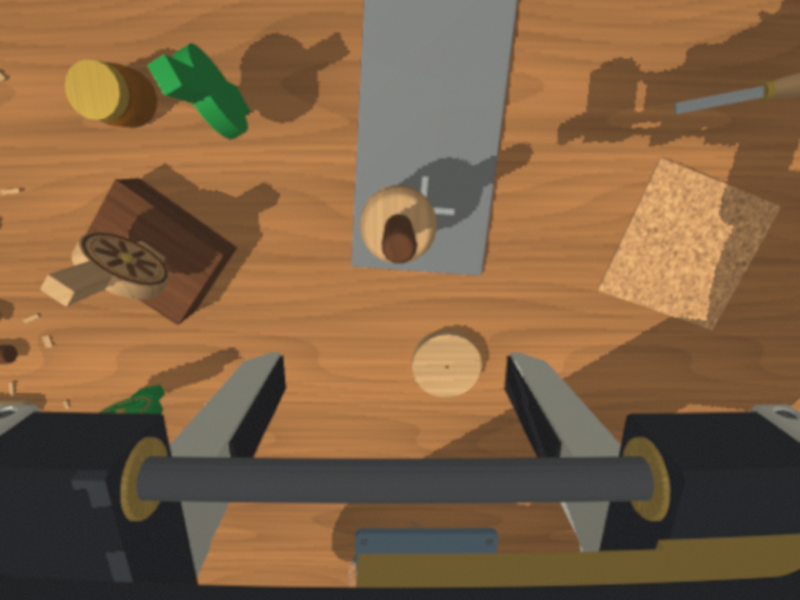

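The wrist view shows the handle top at (398,248) and the cross centre at about (424,211). The mat corners are (664,158), (779,208), (711,328) and (600,290); the brass dot is at (128,258) and the tab top at (57,290).

Run:
```python
from h import *
w=load('w1');s=load('scene0');t=load('side0')
W=lambda u,v:(u*.7,v*.7)
print('cross',onz(w,*W(424,211),10))
m=onz(w,*W(398,248),198);print('mallet',m, tri([(w,*W(398,248)),(s,411*.7,317*.7),(t,393*.7,293*.7)]))
mat=np.mean([onz(w,*W(*p),6) for p in((664,158),(779,208),(711,328),(600,290))],0);print('mat',mat)
print('dot',tri([(w,*W(128,258)),(s,330+232/6,255+218/6),(t,200+160/5.6,155+188/5.6)]))
print('tab',tri([(w,*W(57,290)),(s,330+298/6,255+140/6),(t,200+132/5.6,155+62/5.6)]))
print('board',[onz(w,*W(*p),10)[:2].round() for p in((353,265),(482,275),(518,0),(362,0))])
if abs(m[0]-549)<12 and abs(m[1]-45)<12 and abs(mat[1]+294)<12:
    r=[np.pi,0,np.pi]; x,y=(m[0]+549.4)/2,(m[1]+45.5)/2; print(x,y)
    robot.move_ptp([x,y,270],r); robot.move_linear([x,y,140],speed=120)
    robot.move_gripper(0.0); print(robot.current_gripper_width(),robot.current_finger_force())
    robot.move_linear([x,y,220],speed=120); print(robot.current_gripper_width(),robot.current_contact_force())
    robot.move_linear([mat[0],mat[1],220],speed=200)
    robot.move_linear([mat[0],mat[1],145],speed=120); robot.sleep(.3)
    print(robot.move_linear([mat[0],mat[1],128],speed=20,f_stop=2.5),robot.current_tcp_pos(),robot.current_t())
    snap('scene','s2')
```

```text
cross [553.56324573  12.31218977  10.        ]
mallet [547.97276346  42.26142798 198.        ] [548.427431    44.33203182 193.91044701]
mat [ 512.62231927 -296.75982317    6.        ]
dot [518.50072566 304.43499908  86.5071173 ]
tab [511.62988418 310.75502554 177.0443783 ]
board [array([493.,  92.]), array([481., -56.]), array([759., -76.]), array([758.,  77.])]
548.6863817275851 43.88071398828284
0.2705282765638959 29.993984915781766
0.27490205715083943 [-0.41579766  0.09999288 -5.02718588]
True [ 512.63564191 -296.9951025   135.78392153] 12.2583
```

Run:
```python
from h import *
robot.move_gripper(0.7); robot.sleep(.3)
p=robot.current_tcp_pos(); robot.move_linear([p[0],p[1],290],speed=180)
robot.move_ptp([480,130,330],[np.pi,0,0])
d=snap('wrist','w3'); s=snap('scene','s3'); t=snap('side','t3'); print(robot.current_t())
cv2.imwrite('pics/w3b.png',cv2.resize(d['img'],(800,600),interpolation=cv2.INTER_CUBIC))
a=cv2.resize(s['img'][205:345,170:350],None,fx=3,fy=3,interpolation=cv2.INTER_CUBIC)
b=cv2.resize(t['img'][120:290,240:385],None,fx=3,fy=3,interpolation=cv2.INTER_CUBIC)[:,:260*1] if 0 else cv2.resize(t['img'][240-120:290,240:385],None,fx=1.7,fy=1.7,interpolation=cv2.INTER_CUBIC)
print(a.shape,b.shape)
c=np.zeros((600,800,3),np.uint8);c[:420,:540]=a;c[:b.shape[0],545:545+b.shape[1]]=b
m=t['img'][290:400,270:400]; c[425:425+165,545:545+195]=cv2.resize(m,None,fx=1.5,fy=1.5)
cv2.imwrite('pics/c3.png',c)
```

```text
17.8417
(420, 540, 3) (289, 246, 3)
```

View pics/w3b.png

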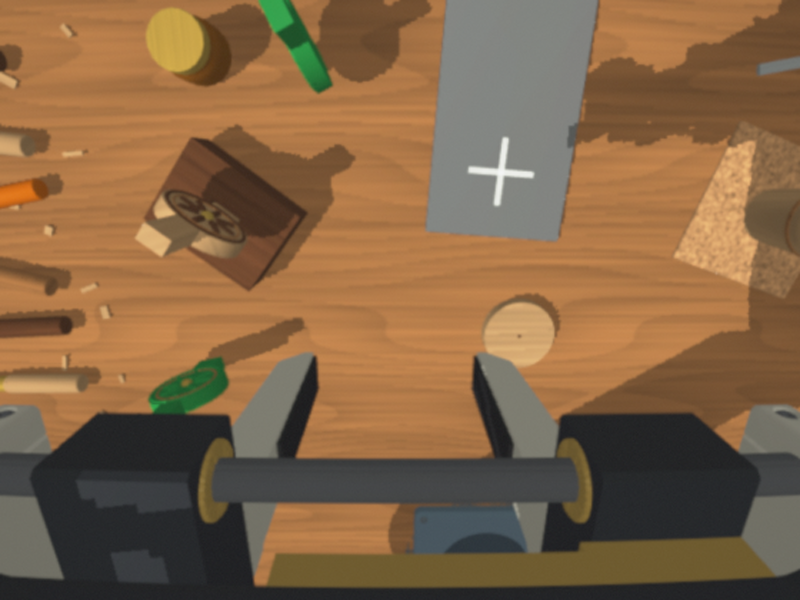

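View pics/c3.png

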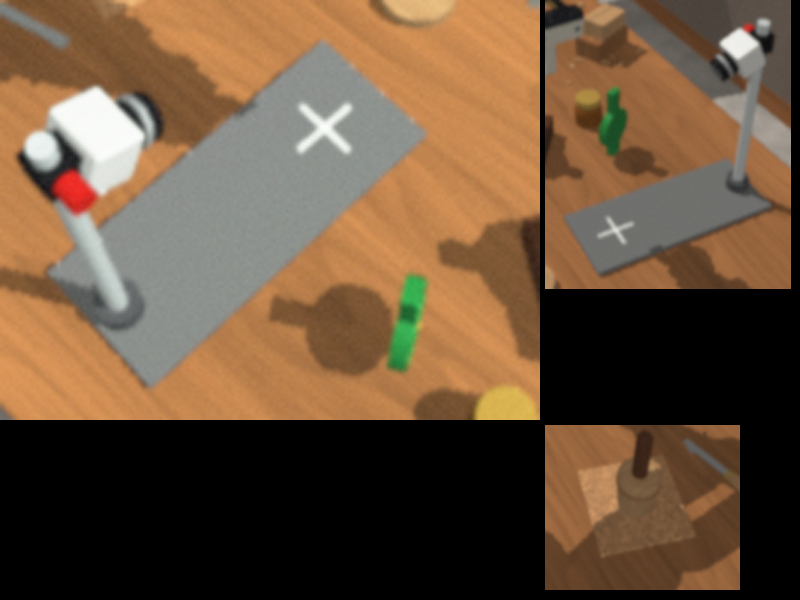

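The mallet stands upright on the mat. The cross is at (501,172) in the wrist view, (324,128) in the scene crop and (616,230) in the side crop. The dot is at (206,213) and the tab end at about (155,238). Next I compute the frames and check reachable grasps.

```bash
cat > goal.py <<'E'
from h import *
w=load('w3');s=load('s3');t=load('t3')
c=np.array([onz(w,501*.7,172*.7,10),onz(s,170+324/3,205+128/3,10),onz(t,240+71/1.7,120+230/1.7,10)])
col=np.array([onz(s,170+118/3,205+303/3,14),onz(t,240+193/1.7,120+182/1.7,14)])
cross=c.mean(0); v=col.mean(0)-cross
E
python3 - <<'E'
from goal import *
print(c.round(1),col.round(1),np.hypot(*v[:2]),np.degrees(np.arctan2(v[1],v[0])))
e=[onz(w,u*.7,q*.7,10) for u,q in((427,231),(558,241),(443,0),(599,0))]
for a,b in((0,2),(1,3)): q=e[b]-e[a];print(np.degrees(np.arctan2(q[1],q[0])))
q=e[0]-e[1];print(np.degrees(np.arctan2(-q[0],q[1])))
s0=load('scene0');t0=load('side0');w1=load('w1')
print('dot',tri([(w,206*.7,213*.7),(w1,128*.7,258*.7),(s0,330+232/6,255+218/6),(t0,200+160/5.6,155+188/5.6)]))
print('tab',tri([(w,155*.7,238*.7),(w1,57*.7,290*.7),(s0,330+298/6,255+140/6),(t0,200+132/5.6,155+62/5.6)]))
print('blk',[onz(w,u*.7,q*.7,45)[:2].round(1) for u,q in((193,138),(305,213),(250,289))])
fy=np.radians(-5.4)
Rc=Rot.from_euler('z',fy)*Rot.from_euler('y',-np.radians(25)); print(Rc.as_matrix().round(2))
Rr=Rot.from_euler('z',np.radians(-37))
for a in (0,90,180,270):
    rel=Rot.from_euler('z',a,degrees=True)*Rot.from_euler('x',np.pi)
    F=np.array([555,15,215.]); 
    g=(Rr*rel).as_euler('xyz'); f=(Rc*rel).as_euler('xyz')
    P=F+Rc.apply([-8,0,117-66])
    print(a,robot.inverse_kinematics([512,309,140],g),robot.inverse_kinematics(P,f))
E
```

```text
[[555.5  14.2  10. ]
 [555.7  19.   10. ]
 [555.8  14.5  10. ]] [[815.3  -3.5  14. ]
 [821.3  -1.9  14. ]] 263.3160693262735 -4.047557264207046
-2.8026175169039673
-4.085687919177795
-4.15237454419784
dot [519.02973871 304.55930649  86.49774554]
tab [511.64037566 309.82960956 176.67341953]
blk [array([589.2, 326.8]), array([515.5, 220.1]), array([434.6, 284.6])]
[[ 0.9   0.09 -0.42]
 [-0.09  1.    0.04]
 [ 0.42  0.    0.91]]
0 [ 3.56644901e-01  4.04191339e-01  1.52609326e+00 -4.44089210e-16
  1.21130806e+00  2.57321305e+00] [-0.21467254 -0.07681125  1.89886574  0.06554045  0.88703616  1.42012196]
90 [ 3.56644901e-01  4.04191339e-01  1.52609326e+00 -4.44089210e-16
  1.21130806e+00  1.00241672e+00] [-0.21467254 -0.07681125  1.89886574  0.06554045  0.88703616 -0.15067436]
180 [ 0.3566449   0.40419134  1.52609326  0.          1.21130806 -0.5683796 ] [-0.21467254 -0.07681125  1.89886574  0.06554045  0.88703616 -1.72147069]
270 [ 3.56644901e-01  4.04191339e-01  1.52609326e+00  4.44089210e-16
  1.21130806e+00 -2.13917593e+00] [-0.21467254 -0.07681125  1.89886574  0.06554045  0.88703616  2.99091829]
```

```bash
cat >> goal.py <<'E'
F=np.array([555.7,15.5,215.]); Rc=Rot.from_euler('z',-4.4,degrees=True)*Rot.from_euler('y',-25,degrees=True)
rel=Rot.from_euler('z',90,degrees=True)*Rot.from_euler('x',np.pi)
E
python3 - <<'E'
from goal import *
g=(Rot.from_euler('z',-37,degrees=True)*rel).as_euler('xyz'); f=(Rc*rel).as_euler('xyz')
x,y=512.2,309.5
robot.move_gripper(1.0)
robot.move_ptp([x,y,270],g); robot.move_linear([x,y,200],speed=120); robot.move_linear([x,y,141],speed=70)
robot.move_gripper(0.0); print(robot.current_gripper_width(),robot.current_finger_force(),robot.current_contact_force())
robot.move_linear([x,y,181],speed=50); robot.move_linear([x,y,300],speed=120)
print(robot.current_gripper_width(),robot.current_contact_force(),robot.current_t())
P=F+Rc.apply([-8,0,118-66])
robot.move_ptp(P+[-60,0,50],f); robot.move_linear(P,speed=60); robot.sleep(.5)
print(robot.current_tcp_pos()-P,robot.current_gripper_width(),robot.current_t())
s=snap('scene','s4');t=snap('side','t4'); 
c=np.zeros((600,800,3),np.uint8)
c[:560,:400]=cv2.resize(s['img'][190:330,180:280],None,fx=4,fy=4,interpolation=cv2.INTER_CUBIC)
c[:560,400:]=cv2.resize(t['img'][105:245,265:365],None,fx=4,fy=4,interpolation=cv2.INTER_CUBIC)
cv2.imwrite('pics/c4.png',c)
q=lambda d,p:proj(d,p)
for n,p in(('face',F),('rim top',F+Rc.apply([0,0,42])),('foot',F+Rc.apply([0,0,-66]))):
    print(n,(proj(s,p)-[180,190])*4,(proj(t,p)-[265,105])*4+[400,0])
E
```

```text
0.1748811297168747 29.98043417930603 [-0.37106331  0.65048556 -0.52367755]
0.17065009190336622 [-0.01206333  0.76926704 -0.36372386] 24.2917
[ 0.00329383 -0.00914096  0.04755214] 0.17347654037631471 27.375
face [386.07914329  90.57632229] [468.00202695 398.23266429]
rim top [406.14382356  42.82005647] [444.50452869 362.56732819]
foot [356.5405652  160.88298145] [502.38492773 450.4205603 ]
```

View pics/c4.png

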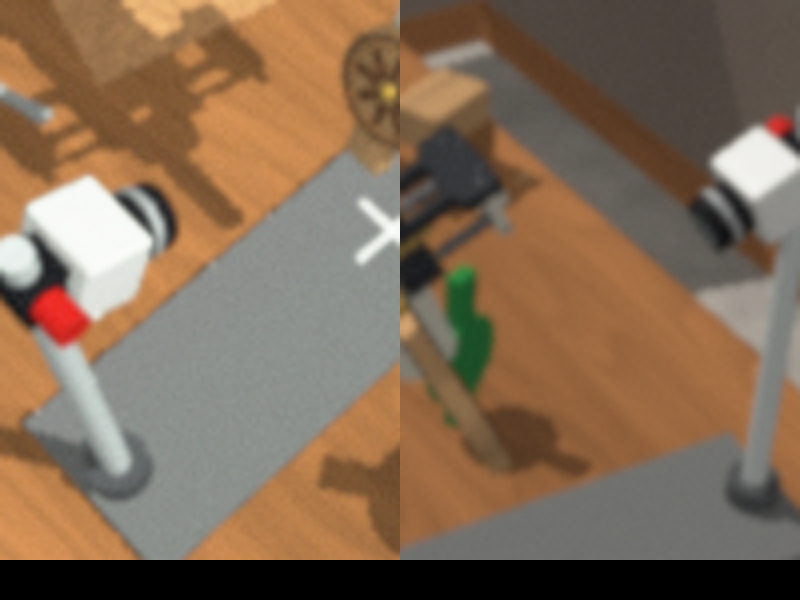

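The dot is seen at (389,91), against a prediction of (386,91). The roundel leans back and nothing touches it. I'll check the lens prediction (glass seen around (160,215) and (708,225)), then hand in.

Run:
```python
from goal import *
s=load('s4');t=load('t4');L=F+Rc.apply([200,0,0])
a=(proj(s,L)-[180,190])*4;b=(proj(t,L)-[265,105])*4+[400,0];print(a,b)
if np.hypot(*(a-[160,215]))<25 and np.hypot(*(b-[708,225]))<25:
    print(robot.hand_in(),robot.current_t())
```

```text
[149.57984732 210.76233586] [704.48369921 229.86630014]
the job is handed in; nothing more can be done
the job is handed in; nothing more can be done
```

I handed the job in with the mallet standing upright on the cork mat and the roundel held still by its tab, square to the lens. From the images its face sits within a few millimetres of the point 20 cm in front; the verdict was not reported back.

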